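# Sweep the film-canister caps into the drying bay

## Task

With your fingertips, sweep the three loose black film-canister caps across the marble into the three-sided stainless bay, until each lies flat and wholly inside its open mouth. Slide them gently: do not pick them up, tip them over or flick them. Leave the canisters, the clips, the tank and the reel standing where they are, then take your hand away.

Things in the scene. Friction and masses are not known exactly. Their poses are not given: they have to be found in the camera images.
- bay: three-sided stainless bay fixed to the marble, blue floor flush with it (no step). Origin: centre of the floor inside, at z = 0. Inside 100 mm deep along its x, 220 mm wide along its y; walls 6 mm thick, 18 mm high at the back (+x) and both sides; its whole -x side, towards the robot, is the open mouth, 50 mm from the origin. The caps start 150 to 205 mm before the origin
- cap1: loose black plastic film-canister cap with a grey dot on top, a disc 36 mm across and 11 mm thick, 10 to 20 g, lying flat on the marble on the right of the row as the robot sees it; slides freely. Origin: centre of its underside, z up
- cap2: loose black plastic film-canister cap with a grey dot on top, a disc 36 mm across and 11 mm thick, 10 to 20 g, lying flat on the marble in the middle of the row as the robot sees it; slides freely. Origin: centre of its underside, z up
- cap3: loose black plastic film-canister cap with a grey dot on top, a disc 36 mm across and 11 mm thick, 10 to 20 g, lying flat on the marble on the left of the row as the robot sees it; slides freely. Origin: centre of its underside, z up
- canister1: clear plastic film canister holding a dark cassette, open, 31 mm across and 48 mm tall, 40 g, standing among the caps or beside the bay, to be left alone. Origin: centre of its underside, z up
- canister2: clear plastic film canister holding a dark cassette, open, 31 mm across and 48 mm tall, 40 g, standing among the caps or beside the bay, to be left alone. Origin: centre of its underside, z up
- canister3: clear plastic film canister holding a dark cassette, open, 31 mm across and 48 mm tall, 40 g, standing among the caps or beside the bay, to be left alone. Origin: centre of its underside, z up
- canister4: clear plastic film canister holding a dark cassette, wearing its own black cap, 35 mm across and 52 mm tall, 40 g, standing among the caps or beside the bay, to be left alone. Origin: centre of its underside, z up
- clip1: flat aluminium film clip with a wire eye, about 90 x 20 x 13 mm, lying off to one side of the caps, to be left alone. Origin: under its middle, x along it
- clip2: flat aluminium film clip with a wire eye, about 90 x 20 x 13 mm, lying off to one side of the caps, to be left alone. Origin: under its middle, x along it
- tank: black plastic developing tank, 106 mm across and 125 mm tall, standing off to one side beyond the caps, to be left alone. Origin: centre of its underside
- reel: stainless wire developing reel, 90 mm across and 46 mm tall, standing on the other side, to be left alone. Origin: centre of its underside
Mind the look-alikes: they are no part of the job. What is shaped like the cap2 but orange is not meant.

How it is judged:
By the outcome, as a careful person would: the job done as asked, in the order asked, and still so for the second after the job is handed in, with the robot touching nothing.
It also fails if it takes over 61 s, if anything falls off the work surface, if the arm or the gripper's body presses on something with over 40 N, if the wrist force passes 120 N, or if a joint passes its speed limit or range.

## Robot

A 6-joint arm with a two-finger parallel gripper is mounted at the origin on the work surface. World frame = base frame: x ahead of the robot, y to its left, z up, the work surface at z = 0. Lengths are in m, angles in degrees, forces in N, time in s.
With the tool pointing down it reaches from about 0.35 to 0.875 m from the base axis. Payload 4.2 kg.
Tool frame: the origin (TCP) lies between the finger pads; the fingertips stand 19 mm ahead of it and the grasp point (between the pads) is the TCP; z points along the fingers, y is the line along which they close (so a half turn about z gives the same grasp; the last joint's range is limited). The gripper opens to 87 mm and grips with 3 to 60 N. Pads are 19 mm wide; open, the fingers measure 117 mm over their backs; the gripper's body (75 mm by 190 mm) begins 51 mm behind the grasp point.
Start: joints at [-50.672, 22.042, 0.453, 0, -68.411, -14.817], TCP at [0.259, -0.569, 0.242] pointing down, gripper open.
Joint ranges: [-179.83, 179.83], [-69.29, 118.12], [-61.27, 80.66], [-181.25, 117.63], [-171.15, -9.14], [-177.46, 177.46]. Speed limits (degrees/s): [159.86, 159.86, 180, 180, 180, 180].

## Interface

Orientations are given as a 3x3 rotation matrix whose columns are the frame's x, y, z axes.
In Python, from station import r gives the robot as it stands.
- The arm moves only by the tool drive_tool, never from a script. Its argument "steps" is one flat list of numbers, 7 for each row, row after row: the turn, a rotation vector about the tool's x, y, z in rad, then the shift along the tool's x, y, z in m, then the opening, from 0 (shut) to 1 (fully open). A call has 1 to 10 rows; each row shifts and turns the commanded pose from where the row before left it, along the tool's axes as they then stand; what a row does not reach is not made up. A row lasts 1/12 s, in which the tool goes at most 41.7 mm and 7.16 degrees, less where a joint would pass 70% of its speed; a pose out of reach is approached as far as the arm can. A call is refused whole if a number of a shift passes 0.0417 or a number of a turn 0.125, either way. A call with a gripper value outside its range is refused whole. The fingers move at their own pace and stop on an object; the grip force is fixed at half the most. Time passes only in rows, so rows that do not move let the fingers close. It gives the time, the measured TCP pose, the force, the opening and the grip force at its end, in the units of the state.
- r.sense(): the state, without advancing time (a new reading comes with each control period).
- r.capture(name): name is "side" or "top" or "wrist"; returns the picture (480x640x3 uint8, blue, green, red); there is no depth.
- r.camera_params(name): a dict with "camera_matrix" (3x3 intrinsics, pixels), "extrinsics" (4x4, takes a point from world to camera coordinates). Camera axes: x right, y down, z forward; pixel columns grow to the right and rows downward; lengths in m; the calibration is good to about 2 mm. The wrist camera is an equidistant fisheye: a pixel r from the principal point sees the ray r / f radians off the axis. A picture is of the moment at which its call begins: read the wrist's pose just before it. camera_params takes no time and is no camera call; for the wrist camera it gives the pose at the moment of the call.
- r.finish_job(): hands the job in; it is judged then, once.
The state is a dict: "time_s": time; "joints": joint angles; "joint_velocities": joint speeds; "effort": joint torques, N m; "tcp_pos": TCP position; "ee_rot": TCP orientation; "wrist_force": force on the tool from outside, world axes, zero at the start; "moment": the same for the moment, N m; "gripper_width": opening from 0.0 (shut) to 1.0 (fully open); "gripper_force": force on a finger pad.
Only numpy, scipy, OpenCV 4.12 (cv2) and the standard library are available. Lean on these libraries where they do the work, as an engineer would, in place of code of your own. Each camera call takes 0.05 s, during which the arm holds its last target. There are 200 camera calls.

## Working session

There is one attempt and no reset: what is moved stays moved. The work goes in short steps, Python scripts to look and compute and a tool call to move; the robot and the scene stay as the last step left them, time stands still between calls to the robot, and variables do not carry over. Pictures are saved under pics/ and viewed, at most 10 in all, crops included, and the job is handed in when it is done.

Besides the shell and the picture viewer there is one more tool, called after "Request:" as name(argument=value, ...) on one line, values as JSON. drive_tool: Moves the arm, as the interface text tells. Its arguments: {"type":"object","properties":{"steps":{"type":"array"}},"required":["steps"]}

```bash
mkdir -p pics
python3 - <<'E'
from station import r
import cv2,numpy as np
for n in("top","side"):
    cv2.imwrite(f"pics/{n}1.png",r.capture(n)); p=r.camera_params(n); print(n,np.round(p["camera_matrix"],1).tolist(),np.round(p["extrinsics"],3).tolist())
print(r.sense())
E
```

```text
top [[443.8, 0.0, 322.5], [0.0, 443.8, 234.2], [0.0, 0.0, 1.0]] [[0.016, -1.0, -0.021, 0.008], [-0.998, -0.015, -0.06, 0.523], [0.06, 0.022, -0.998, 1.004], [0.0, 0.0, 0.0, 1.0]]
side [[582.1, 0.0, 320.8], [0.0, 582.1, 242.4], [0.0, 0.0, 1.0]] [[-0.997, -0.071, 0.021, 0.519], [-0.055, 0.531, -0.845, 0.06], [0.049, -0.844, -0.534, 1.264], [0.0, 0.0, 0.0, 1.0]]
{'time_s': 0.1, 'joints': array([-5.06738823e+01,  2.20880543e+01,  3.87504348e-01, -2.60650205e-02,
       -6.84098266e+01, -1.48158171e+01]), 'joint_velocities': array([ 0.02529157, -0.00332286,  0.02551216,  0.17878242, -0.02959887,
        0.00953528]), 'effort': array([-1.50410933e-04, -3.91689134e+01,  1.87935537e+01,  4.23189819e+00,
        1.34426396e-02, -6.94464552e-05]), 'tcp_pos': array([ 0.25909462, -0.56822207,  0.24054839]), 'ee_rot': array([[-9.09956266e-01, -4.14703262e-01, -8.93608696e-04],
       [-4.14704217e-01,  9.09954571e-01,  1.75823936e-03],
       [ 8.39957170e-05,  1.97050422e-03, -9.99998055e-01]]), 'wrist_force': array([ 0.66994854,  0.15171159, -0.02307683]), 'moment': array([ 0.01077306,  0.00201954, -0.03551861]), 'gripper_force': 0.0, 'gripper_width': 1.0014183778055021}
```

View pics/top1.png

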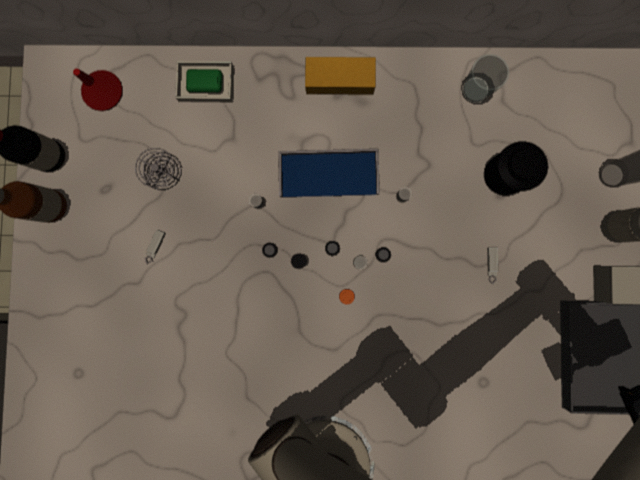

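View pics/side1.png

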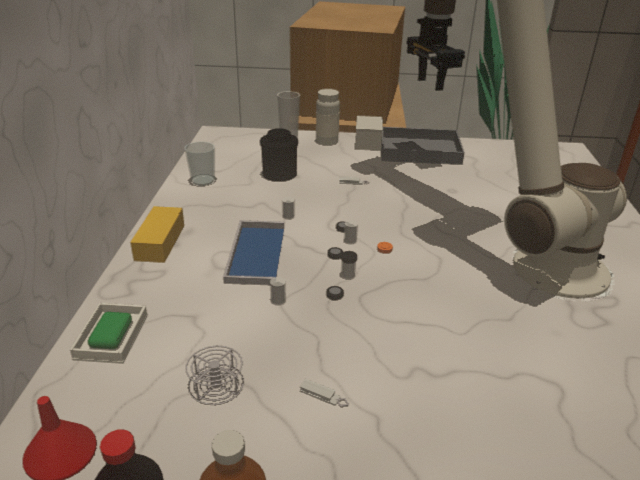

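Top view: the caps with grey dots are at (270,249), (332,247) and (383,254). Possible look-alikes are the capped canister4 at (300,260), the open canisters at (360,261), (258,201) and (404,195), and the orange disc at (347,296). The bay's blue floor is centred near (329,174). Next I'll measure these and check them in a crop.

```bash
cat > h.py <<'E'
from station import r
import cv2,numpy as np
def cast(n,u,v,z):
    p=r.camera_params(n);K=p["camera_matrix"];E=np.array(p["extrinsics"]);R=E[:3,:3];c=-R.T@E[:3,3]
    d=R.T@np.linalg.inv(K)@np.array([u,v,1.]);return (c+d*(z-c[2])/d[2])
def proj(n,P):
    p=r.camera_params(n);E=np.array(p["extrinsics"]);q=p["camera_matrix"]@(E[:3,:3]@P+E[:3,3]);return q[:2]/q[2]
def blobs(im,mask,box,lo=40):
    x0,y0,x1,y1=box;m=mask[y0:y1,x0:x1].astype(np.uint8)
    n,l,s,c=cv2.connectedComponentsWithStats(m)
    return [(c[i][0]+x0,c[i][1]+y0,s[i].tolist()) for i in range(1,n) if s[i][4]>lo]
E
python3 - <<'E'
from h import *
im=cv2.imread("pics/top1.png");g=im.max(2)
crop=im[140:310,240:420];cv2.imwrite("pics/crop1.png",cv2.resize(crop,None,fx=3.4,fy=3.4,interpolation=cv2.INTER_CUBIC))
for u,v,s in blobs(im,g<75,(240,225,420,285)): # dark: caps incl. hole for dot
    cu,cv_=s[0]+s[2]/2-.5,s[1]+s[3]/2-.5
    print("dark",s,np.round(cast("top",cu,cv_,.011),3),"z52",np.round(cast("top",cu,cv_,.052),3))
b=(im[:,:,0].astype(int)-im[:,:,2]>40)
c=max(cv2.findContours(b.astype(np.uint8),0,1)[0],key=cv2.contourArea);q=cv2.boxPoints(cv2.minAreaRect(c));print("bay",[np.round(cast("top",*p,0),3).tolist() for p in q])
for n,u,v in(("can",360,261),("canL",258,201),("canR",404,195)):print(n,np.round(cast("top",u,v,.048),3))
si=cv2.imread("pics/side1.png")
print("orange",np.round(cast("top",347,296,.011),3))
for u,v,s in blobs(si,si.max(2)<70,(320,215,365,305),30):print("side",u,v,s,np.round(cast("side",s[0]+s[2]/2-.5,s[1]+s[3]/2-.5,.006),3))
E
```

```text
dark [22, 17, 16, 16, 198] [1.019 0.73  0.011] z52 [0.996 0.701 0.052]
dark [85, 16, 15, 15, 184] [1.023 0.578 0.011] z52 [1.001 0.555 0.052]
dark [135, 22, 16, 15, 193] [1.009 0.455 0.011] z52 [0.987 0.436 0.052]
dark [51, 28, 18, 16, 222] [0.992 0.656 0.011] z52 [0.971 0.629 0.052]
bay [[0.708, 0.114, 0.0], [0.716, -0.101, 0.0], [0.621, -0.104, 0.0], [0.614, 0.11, 0.0]]
can [ 0.463 -0.069  0.048]
canL [0.593 0.161 0.048]
canR [ 0.611 -0.165  0.048]
orange [ 0.382 -0.043  0.011]
side 339.9032258064516 228.2258064516129 [17, 9, 7, 8, 31] [ 2.432 -2.354  0.006]
side 343.91705069124424 256.3594470046083 [8, 35, 29, 14, 217] [ 2.086 -1.71   0.006]
side 334.32978723404256 294.8723404255319 [7, 73, 16, 12, 94] [ 1.821 -1.139  0.006]
```

View pics/crop1.png

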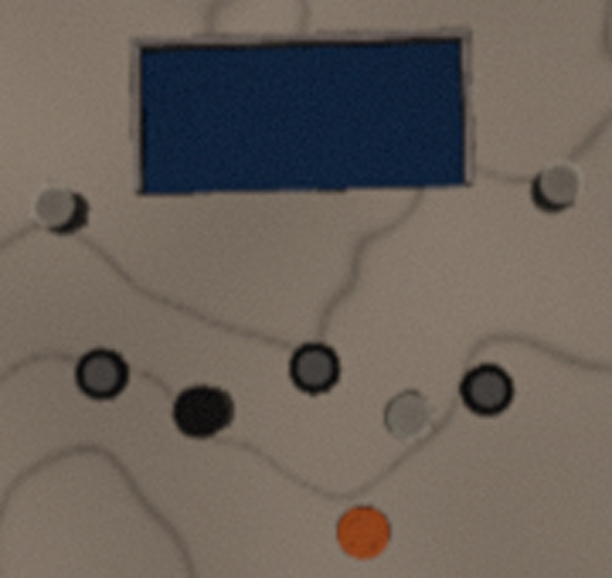

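The crop confirms the choice: three black discs with a grey dot, while canister4 is plain black and taller and the other canisters are pale. The script's blob offsets were missing the crop origin, so I'll fix that and get the moves.

Run:
```python
from h import *
im=cv2.imread("pics/top1.png");si=cv2.imread("pics/side1.png")
for n,I,t,box,zs in(("top",im,75,(240,225,420,285),(.011,.052)),("side",si,70,(320,215,365,305),(.006,))):
  for u,v,s in blobs(I,I.max(2)<t,box,25):
    u,v=s[0]+s[2]/2-.5+box[0],s[1]+s[3]/2-.5+box[1]
    print(n,u,v,s[2:],[np.round(cast(n,u,v,z),3).tolist() for z in zs])
```

```text
top 269.5 249.5 [16, 16, 198] [[0.486, 0.138, 0.011], [0.485, 0.132, 0.052]]
top 332.0 248.0 [15, 15, 184] [[0.492, -0.007, 0.011], [0.49, -0.007, 0.052]]
top 382.5 254.0 [16, 15, 193] [[0.48, -0.123, 0.011], [0.479, -0.118, 0.052]]
top 299.5 260.5 [18, 16, 222] [[0.462, 0.068, 0.011], [0.462, 0.065, 0.052]]
side 340.0 227.5 [7, 8, 31] [[0.484, -0.12, 0.006]]
side 342.0 256.5 [29, 14, 217] [[0.474, 0.005, 0.006]]
side 334.5 293.5 [16, 12, 94] [[0.484, 0.14, 0.006]]
```

Request:
drive_tool(steps=[0,0,0,-0.021,0.02,0.009,0.23,0,0,0,-0.021,0.02,0.009,0.23,0,0,0,-0.021,0.02,0.009,0.23,0,0,0,-0.021,0.02,0.009,0.23,0,0,0,-0.021,0.02,0.009,0.23,0,0,0,-0.021,0.02,0.009,0.23,0,0,0,-0.021,0.02,0.009,0.23,0,0,0,-0.021,0.02,0.009,0.23])

```text
time_s: 0.77
tcp_pos: [0.3458, -0.3519, 0.1689]
ee_rot: [[-0.91, -0.415, -0.0], [-0.415, 0.91, 0.0], [0.0, 0.001, -1.0]]
wrist_force: [0.1, 1.2, 0.7]
gripper_width: 0.481
gripper_force: 0.0
```

Request:
drive_tool(steps=[0,0,0,-0.021,0.02,0.009,0.23,0,0,0,-0.021,0.02,0.009,0.23,0,0,0,-0.021,0.02,0.009,0.23,0,0,0,-0.021,0.02,0.009,0.23,0,0,0,-0.021,0.02,0.009,0.23,0,0,0,-0.021,0.02,0.009,0.23,0,0,0,-0.021,0.02,0.009,0.23,0,0,0.078,-0.021,0.0,0.009,0.23,0,0,0,0,0,0,0.23])

```text
time_s: 1.52
tcp_pos: [0.4428, -0.1544, 0.0963]
ee_rot: [[-0.939, -0.345, -0.0], [-0.345, 0.939, -0.0], [0.0, -0.0, -1.0]]
wrist_force: [0.6, 0.0, 0.7]
gripper_width: 0.23
gripper_force: 0.0
```

Request:
drive_tool(steps=[0,0,0,0.0076,0.017,0,0.23,0,0,0,0,0,0.02,0.23,0,0,0,0,0,0.02,0.23,0,0,0,0,0,0.018,0.23,0,0,0,0,0,0.01,0.23,0,0,0,0,0,0.005,0.23,0,0,0,0,0,0,0.23])

```text
time_s: 2.1
tcp_pos: [0.4267, -0.1432, 0.0236]
ee_rot: [[-0.94, -0.343, -0.003], [-0.343, 0.94, -0.0], [0.003, 0.001, -1.0]]
wrist_force: [0.2, -0.7, -0.1]
gripper_width: 0.228
gripper_force: 0.0
```

Run:
```python
from h import *
cv2.imwrite("pics/w1.png",r.capture("wrist"));p=r.camera_params("wrist");print(np.round(p["camera_matrix"],1).tolist())
```

```text
[[371.6, 0.0, 319.6], [0.0, 371.6, 239.5], [0.0, 0.0, 1.0]]
```

View pics/w1.png

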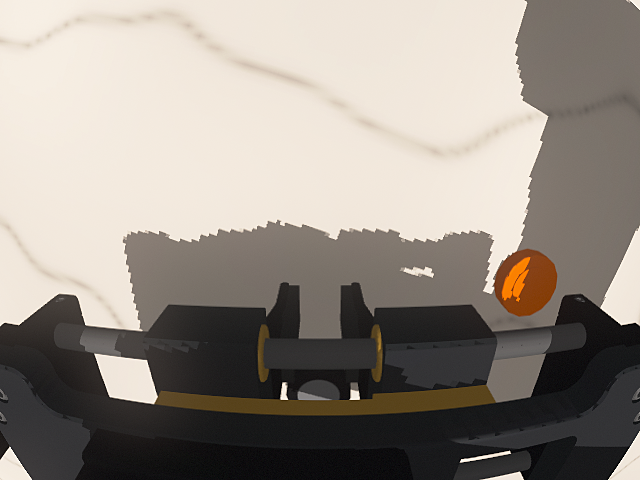

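The wrist camera looks backwards, but cap1's grey dot shows centred between the fingers at (319,390). Pushing.

Request:
drive_tool(steps=[0,0,0,-0.009,0,0,0.23,0,0,0,-0.009,0,0,0.23,0,0,0,-0.007,0,0,0.23,0,0,0,-0.006,0,0,0.23,0,0,0,-0.008,0,0,0.23,0,0,0,-0.009,0,0,0.23,0,0,0,-0.009,0,0,0.23,0,0,0,-0.009,0,0,0.23,0,0,0,-0.007,0,0,0.23,0,0,0,-0.003,0,0,0.23])

```text
time_s: 2.98
tcp_pos: [0.5005, -0.1164, 0.0245]
ee_rot: [[-0.939, -0.343, 0.001], [-0.343, 0.939, -0.0], [-0.001, -0.0, -1.0]]
wrist_force: [0.1, -0.1, -0.2]
gripper_width: 0.23
gripper_force: 0.1
```

Run:
```python
from h import *
a=r.capture("top")[130:320,230:450];b=r.capture("side")[180:330,220:420]
a=cv2.resize(a,(440,380),interpolation=2);b=cv2.resize(b,(360,270),interpolation=2);b=cv2.copyMakeBorder(b,0,110,0,0,0)
cv2.imwrite("pics/c2.png",np.hstack([a,b]))
```

```text
(no output)
```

View pics/c2.png

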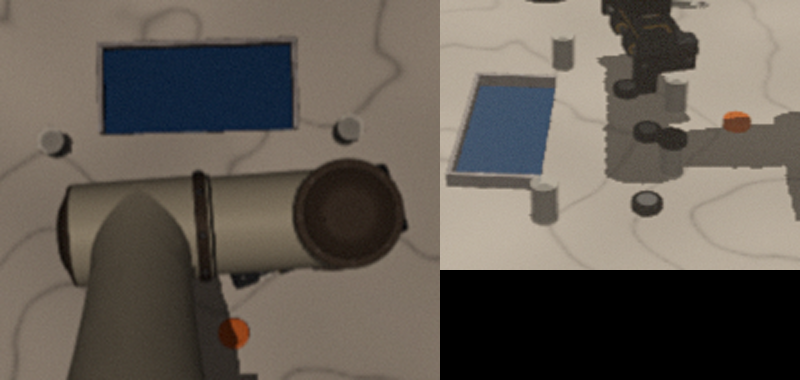

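The top view is blocked by the arm. The side view shows cap1 at crop (627,88), riding ahead of the fingertips and flat. I'll continue into the bay.

Request:
drive_tool(steps=[0,0,0,-0.005,0,0.0015,0.23,0,0,0,-0.008,0,0,0.23,0,0,0,-0.009,0,0,0.23,0,0,0,-0.009,0,0,0.23,0,0,0,-0.009,0,0,0.23,0,0,0,-0.009,0,0,0.23,0,0,0,-0.009,0,0,0.23,0,0,0,-0.009,0,0,0.23,0,0,0,-0.009,0,0,0.23,0,0,0,-0.009,0,0,0.23])

```text
time_s: 3.92
tcp_pos: [0.5797, -0.0874, 0.023]
ee_rot: [[-0.939, -0.343, -0.0], [-0.343, 0.939, 0.0], [0.0, 0.0, -1.0]]
wrist_force: [-0.8, -0.3, 0.6]
gripper_width: 0.228
gripper_force: 0.1
```

Request:
drive_tool(steps=[0,0,0,-0.009,0,0,0.23,0,0,0,-0.009,0,0,0.23,0,0,0,-0.009,0,0,0.23,0,0,0,-0.009,0,0,0.23,0,0,0,-0.009,0,0,0.23,0,0,0,-0.007,0,0,0.23,0,0,0,-0.005,0,0,0.23,0,0,0,-0.003,0,0,0.23,0,0,0,0,0,0,0.23])

```text
time_s: 4.67
tcp_pos: [0.6358, -0.067, 0.023]
ee_rot: [[-0.939, -0.343, 0.0], [-0.343, 0.939, 0.0], [-0.0, -0.0, -1.0]]
wrist_force: [-0.7, 0.1, 0.1]
gripper_width: 0.229
gripper_force: 0.0
```

Run:
```python
from h import *
I=r.capture("side");b=I[180:330,200:420]
cv2.imwrite("pics/c3.png",cv2.resize(b,None,fx=3.5,fy=3.5,interpolation=2))
for w in ((.664,-.056),(.491,-.007),(.485,.138)):print(np.round(proj("side",np.array([*w,.006])),1))
```

```text
[260.6 237.4]
[334.5 253.2]
[333.8 292.9]
```

View pics/c3.png

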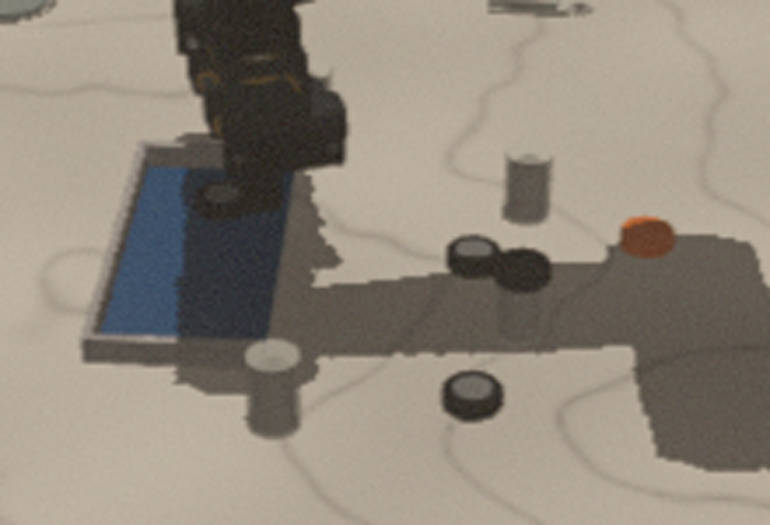

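The picture shows cap1 flat inside the bay at crop (220,195), where predicted. The other objects haven't moved. Next I'll back off, lift and go to cap2.

Request:
drive_tool(steps=[0,0,0,0.012,0,0,0.23,0,0,0,0.013,0,0,0.23,0,0,0,0,0,-0.02,0.23,0,0,0.0725,0,0,-0.03,0.23,0,0,0.0725,0,0,-0.03,0.23,0,0,0.0725,0,0,0,0.23,0,0,0.0725,0,0,0,0.23])

```text
time_s: 5.3
tcp_pos: [0.6127, -0.0758, 0.1059]
ee_rot: [[-0.998, -0.056, 0.005], [-0.056, 0.998, 0.001], [-0.005, 0.0, -1.0]]
wrist_force: [-0.7, 0.2, -0.2]
gripper_width: 0.228
gripper_force: 0.0
```

Request:
drive_tool(steps=[0,0,0,0.0287,0.0127,0,0.23,0,0,0,0.0287,0.0127,0,0.23,0,0,0,0.0287,0.0127,0,0.23,0,0,0,0.0287,0.0127,0,0.23,0,0,0,0.0287,0.0127,0,0.23,0,0,0,0.0287,0.0127,0,0.23,0,0,0,0,0,0,0.23])

```text
time_s: 5.88
tcp_pos: [0.4285, -0.0104, 0.1025]
ee_rot: [[-0.998, -0.06, -0.006], [-0.06, 0.998, -0.0], [0.006, 0.0, -1.0]]
wrist_force: [0.0, -0.2, -0.9]
gripper_width: 0.233
gripper_force: 0.0
```

Request:
drive_tool(steps=[0,0,0,0,0,0.025,0.23,0,0,0,0,0,0.025,0.23,0,0,0,0,0,0.018,0.23,0,0,0,0,0,0.008,0.23,0,0,0,0,0,0.003,0.23,0,0,0,0,0,0,0.23])

```text
time_s: 6.38
tcp_pos: [0.4353, -0.0101, 0.0239]
ee_rot: [[-0.998, -0.06, -0.001], [-0.06, 0.998, -0.0], [0.001, -0.0, -1.0]]
wrist_force: [0.2, 0.0, 0.3]
gripper_width: 0.228
gripper_force: 0.0
```

Request:
drive_tool(steps=[0,0,0,-0.008,0,0,0.23,0,0,0,-0.008,0,0,0.23,0,0,0,-0.007,0,0,0.23,0,0,0,-0.006,0,0,0.23,0,0,0,-0.007,0,0,0.23,0,0,0,-0.009,0,0,0.23,0,0,0,-0.009,0,0,0.23,0,0,0,-0.009,0,0,0.23,0,0,0,-0.009,0,0,0.23,0,0,0,-0.009,0,0,0.23])

```text
time_s: 7.22
tcp_pos: [0.5171, -0.0051, 0.024]
ee_rot: [[-0.998, -0.06, -0.0], [-0.06, 0.998, -0.0], [0.0, -0.0, -1.0]]
wrist_force: [-0.2, -0.8, 0.1]
gripper_width: 0.23
gripper_force: 0.2
```

Request:
drive_tool(steps=[0,0,0,-0.009,0,0,0.23,0,0,0,-0.009,0,0,0.23,0,0,0,-0.009,0,0,0.23,0,0,0,-0.009,0,0,0.23,0,0,0,-0.009,0,0,0.23,0,0,0,-0.009,0,0,0.23,0,0,0,-0.009,0,0,0.23,0,0,0,-0.009,0,0,0.23,0,0,0,-0.009,0,0,0.23,0,0,0,-0.009,0,0,0.23])

```text
time_s: 8.05
tcp_pos: [0.6068, 0.0003, 0.024]
ee_rot: [[-0.998, -0.06, -0.0], [-0.06, 0.998, -0.0], [0.0, -0.0, -1.0]]
wrist_force: [0.7, -0.4, -0.8]
gripper_width: 0.231
gripper_force: 0.1
```

Request:
drive_tool(steps=[0,0,0,-0.009,0,0,0.23,0,0,0,-0.009,0,0,0.23,0,0,0,-0.007,0,0,0.23,0,0,0,-0.005,0,0,0.23,0,0,0,-0.003,0,0,0.23,0,0,0,0,0,0,0.23])

```text
time_s: 8.55
tcp_pos: [0.6395, 0.0022, 0.024]
ee_rot: [[-0.998, -0.06, 0.0], [-0.06, 0.998, 0.0], [-0.0, 0.0, -1.0]]
wrist_force: [0.1, 0.2, 0.4]
gripper_width: 0.227
gripper_force: 0.0
```

Run:
```python
from h import *
I=r.capture("side");b=I[180:330,200:420]
cv2.imwrite("pics/c4.png",cv2.resize(b,None,fx=3,fy=3,interpolation=2))
for w in ((.664,-.056),(.665,.004),(.485,.138)):print(np.round(proj("side",np.array([*w,.006])),1))
```

```text
[260.6 237.4]
[255.9 251.5]
[333.8 292.9]
```

View pics/c4.png

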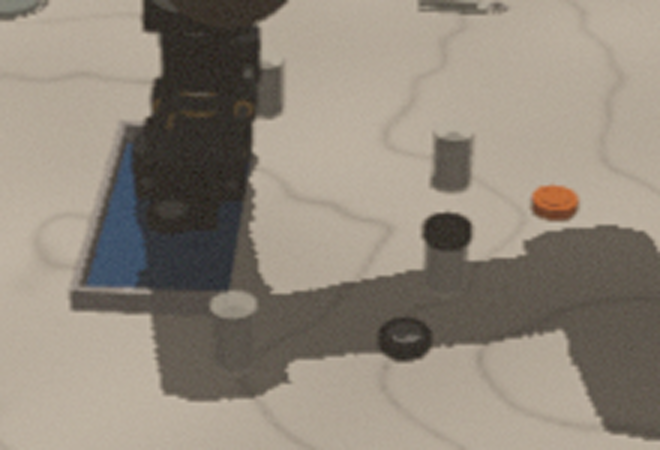

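Cap2 is in the bay at crop (170,210), as predicted. Now cap3.

Request:
drive_tool(steps=[0,0,0,0.012,0,0,0.23,0,0,0,0.013,0,0,0.23,0,0,0,0,0,-0.02,0.23,0,0,0.0976,0,0,-0.03,0.23,0,0,0.0976,0,0,-0.03,0.23,0,0,0.0976,0,0,0,0.23,0,0,0.0976,0,0,0,0.23,0,0,0.0976,0,0,0,0.23])

```text
time_s: 9.27
tcp_pos: [0.6137, 0.0008, 0.1051]
ee_rot: [[-0.908, 0.42, 0.001], [0.42, 0.908, 0.001], [-0.001, 0.001, -1.0]]
wrist_force: [-0.1, 0.5, 0.3]
gripper_width: 0.229
gripper_force: 0.0
```

Request:
drive_tool(steps=[0,0,0,0.0285,0.009,0,0.23,0,0,0,0.0285,0.009,0,0.23,0,0,0,0.0285,0.009,0,0.23,0,0,0,0.0285,0.009,0,0.23,0,0,0,0.0285,0.009,0,0.23,0,0,0,0.0285,0.009,0,0.23,0,0,0,0.0285,0.009,0,0.23,0,0,0,0.0285,0.009,0,0.23,0,0,0,0,0,0,0.23,0,0,0,0,0,0,0.23])

```text
time_s: 10.1
tcp_pos: [0.4354, 0.1616, 0.1045]
ee_rot: [[-0.911, 0.412, 0.0], [0.412, 0.911, 0.0], [-0.0, 0.0, -1.0]]
wrist_force: [0.6, -0.5, -0.4]
gripper_width: 0.23
gripper_force: 0.0
```

Request:
drive_tool(steps=[0,0,0,0,0,0.025,0.23,0,0,0,0,0,0.025,0.23,0,0,0,0,0,0.019,0.23,0,0,0,0,0,0.008,0.23,0,0,0,0,0,0.004,0.23,0,0,0,0,0,0,0.23])

```text
time_s: 10.6
tcp_pos: [0.4367, 0.1604, 0.0226]
ee_rot: [[-0.909, 0.416, -0.001], [0.416, 0.909, -0.001], [0.0, -0.001, -1.0]]
wrist_force: [0.1, 0.6, 0.3]
gripper_width: 0.228
gripper_force: 0.0
```

Request:
drive_tool(steps=[0,0,0,-0.008,0,0,0.23,0,0,0,-0.008,0,0,0.23,0,0,0,-0.007,0,0,0.23,0,0,0,-0.006,0,0,0.23,0,0,0,-0.007,0,0,0.23,0,0,0,-0.009,0,0,0.23,0,0,0,-0.009,0,0,0.23,0,0,0,-0.009,0,0,0.23,0,0,0,-0.009,0,0,0.23,0,0,0,-0.009,0,0,0.23])

```text
time_s: 11.43
tcp_pos: [0.511, 0.1268, 0.023]
ee_rot: [[-0.91, 0.415, -0.0], [0.415, 0.91, -0.0], [0.0, -0.0, -1.0]]
wrist_force: [-0.5, 0.2, -0.5]
gripper_width: 0.224
gripper_force: 0.1
```

Request:
drive_tool(steps=[0,0,0,-0.009,0,0,0.23,0,0,0,-0.009,0,0,0.23,0,0,0,-0.009,0,0,0.23,0,0,0,-0.009,0,0,0.23,0,0,0,-0.009,0,0,0.23,0,0,0,-0.007,0,0,0.23,0,0,0,-0.003,0,0,0.23])

```text
time_s: 12.02
tcp_pos: [0.5613, 0.104, 0.023]
ee_rot: [[-0.909, 0.416, 0.001], [0.416, 0.909, 0.0], [-0.0, 0.0, -1.0]]
wrist_force: [-0.0, -0.2, -1.0]
gripper_width: 0.223
gripper_force: 0.1
```

Run:
```python
from h import *
I=r.capture("side");b=I[180:330,200:420]
cv2.imwrite("pics/c5.png",cv2.resize(b,None,fx=3,fy=3,interpolation=2))
s=r.sense();w=s["tcp_pos"]-.0245*s["ee_rot"][:,0];w[2]=.006;print(w,np.round(proj("side",w),1))
```

```text
[0.58355517 0.09382379 0.006     ] [287.6 277.2]
```

View pics/c5.png

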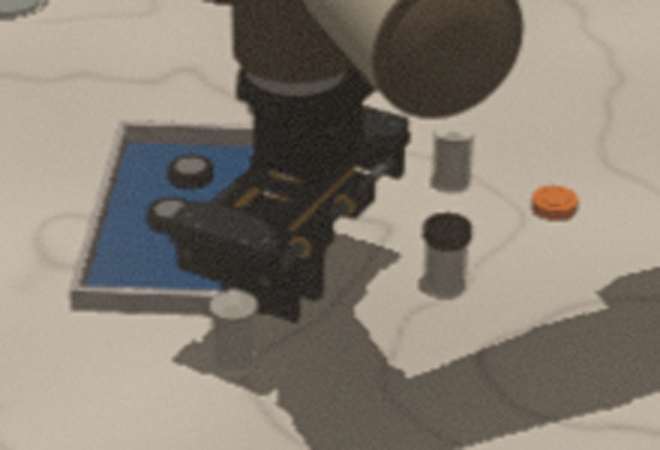

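Caps 1 and 2 are in the bay at crop (190,170) and (170,212). Cap3 is hidden by the hand, and the canisters are upright. For the last stretch I'll drift slightly right, to stay clear of the left wall.

Request:
drive_tool(steps=[0,0,0,-0.005,-0.0005,0,0.23,0,0,0,-0.008,-0.001,0,0.23,0,0,0,-0.009,-0.001,0,0.23,0,0,0,-0.009,-0.001,0,0.23,0,0,0,-0.009,-0.001,0,0.23,0,0,0,-0.009,-0.0005,0,0.23,0,0,0,-0.009,0,0,0.23,0,0,0,-0.009,0,0,0.23,0,0,0,-0.008,0,0,0.23,0,0,0,-0.007,0,0,0.23])

```text
time_s: 12.9
tcp_pos: [0.6336, 0.0654, 0.023]
ee_rot: [[-0.91, 0.415, 0.0], [0.415, 0.91, -0.0], [-0.0, 0.0, -1.0]]
wrist_force: [-0.4, 0.3, 0.3]
gripper_width: 0.228
gripper_force: 0.1
```

Request:
drive_tool(steps=[0,0,0,-0.004,0,0,0.23,0,0,0,-0.002,0,0,0.23,0,0,0,0,0,0,0.23,0,0,0,0.01,0,0,0.23,0,0,0,0.012,0,0,0.23,0,0,0,0,0,-0.02,0.23,0,0,0,0,0,-0.035,0.23,0,0,0,0,0,-0.035,0.23,0,0,0,0,0,-0.02,0.23])

```text
time_s: 13.65
tcp_pos: [0.6185, 0.0734, 0.1371]
ee_rot: [[-0.91, 0.414, 0.005], [0.414, 0.91, 0.001], [-0.004, 0.003, -1.0]]
wrist_force: [-0.3, 0.1, -0.3]
gripper_width: 0.232
gripper_force: 0.0
```

Request:
drive_tool(steps=[0,0,0,0.025,0.025,-0.01,0.23,0,0,0,0.025,0.025,-0.01,0.23,0,0,0,0.025,0.025,-0.01,0.23,0,0,0,0.025,0.025,0,0.23,0,0,0,0.025,0.025,0,0.23,0,0,0,0.025,0.025,0,0.23,0,0,0,0.025,0.025,0,0.23,0,0,0,0.025,0.025,0,0.23,0,0,0,0,0,0,0.23])

```text
time_s: 14.4
tcp_pos: [0.5163, 0.3426, 0.163]
ee_rot: [[-0.912, 0.409, 0.0], [0.409, 0.912, 0.001], [0.0, 0.002, -1.0]]
wrist_force: [0.6, -0.7, 0.2]
gripper_width: 0.226
gripper_force: 0.0
```

Run:
```python
from h import *
a=r.capture("top")[130:320,230:450];b=r.capture("side")[180:330,220:420]
a=cv2.resize(a,(440,380),interpolation=2);b=cv2.resize(b,(360,270),interpolation=2);b=cv2.copyMakeBorder(b,0,110,0,0,0)
cv2.imwrite("pics/c6.png",np.hstack([a,b]))
```

```text
(no output)
```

View pics/c6.png

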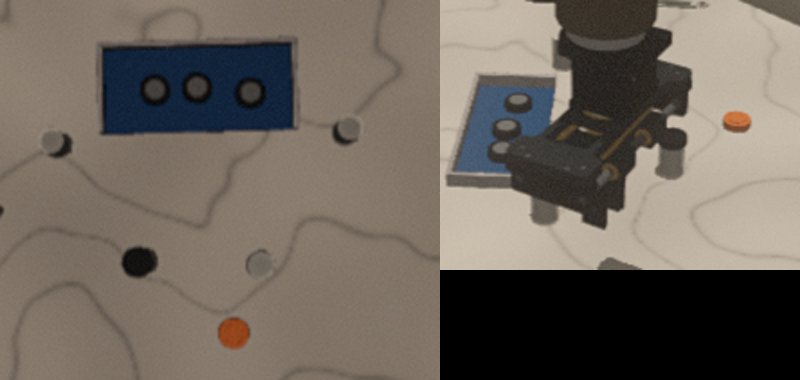

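The picture shows all three caps flat and well inside the bay, at crop (155,90), (197,88) and (250,93). The four canisters and the orange disc haven't moved, and the hand is clear.

```bash
python3 -c "
from station import r
print(r.finish_job())"
```

```text
the job is handed in; nothing more can be done
None
```

All three caps lie flat and wholly inside the bay, the canisters are still where they stood and the hand never went near the clips, tank or reel; the hand is clear and the job was handed in at about 14.5 s.

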